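Drop the tall spit-rest post to its next hole

TASK

Two telescoping posts of the spit rest stand beside the grill, and one of them was left one hole higher than the other. Press the sprung button on top of the taller post so that its tube drops to the next hole down, level with the other post, and let the button spring fully back up. Go down one hole only, and leave the other post as it is.

Things in the scene. Friction and masses are not known exactly. Their poses are not given: they have to be found in the camera images.
- tall_tube (a joint): how far the taller post's inner tube has come down, m: 0 at the start, 0.040 in the next hole, 0.080 in the lowest. With the button 5 mm or more down its spring pin is free and the tube sinks by its own weight, about 0.1 m/s, away from the finger; if the finger stops or lifts then, the pin snaps into the next hole by itself. Following with the button pressed for over 40 mm would pass that hole.
- tall_button (a joint): how far the taller post's button is pressed into its head, m: 0 up, 0.008 fully down (sprung, 5 to 10 N with friction). It stays about 0.005 down while the pin is between holes and springs back to 0 once the pin is in a hole.
- tall_top (a point): centre of the top of the taller post's button, a round steel cap 30 mm across, 14 mm proud of a dark 46 mm disc head, 254 mm above the shelf at the start; pressed straight down. Below: a 28 mm square steel tube in a 36 mm square aluminium tube (holes 40 mm apart in one face) on a fixed round iron foot, 90 mm across. A small forked cradle reaches 74 mm sideways below the button.
- short_top (a point): centre of the top of the other post's button, 214 mm above the shelf: the same kind of post, already in its middle hole, to be left as it is.
There are look-alikes about, which are no part of the job. What is shaped like the part that bears tall_tube but green or turquoise is not meant.

How it is judged:
By the outcome, as a careful person would: the job done as asked, in the order asked, and still so for the second after the job is handed in, with the robot touching nothing.
It also fails if it takes over 24 s, if anything falls off the work surface, if the arm or the gripper's body presses on something with over 40 N, if the wrist force passes 120 N, or if a joint passes its speed limit or range.

ROBOT

A 6-joint arm with a two-finger parallel gripper is mounted at the origin on the work surface. World frame = base frame: x ahead of the robot, y to its left, z up, the work surface at z = 0. Lengths are in mm, angles in rad, forces in N, time in s.
With the tool pointing down it reaches from about 300 to 775 mm from the base axis. Payload 14.6 kg.
Tool frame: the origin (TCP) lies at the very end of the fingers, on their centre line; the grasp point (between the pads) lies manip.grasp_offset behind it (manip.grasp_offset is the distance from the TCP to the grasp point, in mm); z points along the fingers, y is the direction in which the jaws open and shut (so a half turn about z gives the same grasp; the last joint's range is limited). The gripper opens to 94 mm and grips with 3 to 60 N. Pads are 16 mm wide; open, the fingers measure 119 mm over their backs; the gripper's body (75 mm by 177 mm) begins 78 mm behind the grasp point.
Start: joints at [-1.281, 0.3, 1.521, -0, 1.321, -0.067], TCP at [192.095, -515.353, 205.446] pointing down, gripper open.
Joint ranges: [-3.03, 3.03], [-0.79, 2.21], [0.23, 2.52], [-1.04, 4.18], [0, 3.07], [-2.55, 2.55]. Speed limits (rad/s): [2.22, 2.22, 2.57, 3.14, 3.14, 3.14].

INTERFACE

Orientations are given as [roll, pitch, yaw] about the fixed x, y, z axes, in that order (R = Rz(yaw) Ry(pitch) Rx(roll)).
In Python, from cell import manip gives the robot as it stands.
- The arm moves only by the tool send_rows, never from a script. Its argument "commands" is a list of rows, each a list of 2 entries, a list of its own where there are three numbers: the shift along the tool's x, y, z in m, then the turn about the tool's z in rad. A call has exactly 8 rows; each row is the pose to reach, as a shift and turn from the pose commanded when the call began, along the tool's axes at that moment; what a row does not reach only later rows make up. A row lasts 1/12 s, in which the tool goes at most 41.7 mm and 7.16 degrees, less where a joint would pass 70% of its speed; a pose out of reach is approached as far as the arm can. A call with a gripper value outside its range is refused whole. "hand" is the closure, from -1 (fully open) to 1 (shut), so that 0 is half open, set as the call begins (left out, the last holds). The fingers move at their own pace and stop on an object; "force" is the grip in N (left out, the last holds). Time passes only in rows, so rows that repeat a pose let the fingers close, or fill a call up. It gives the time, the measured TCP pose, the force and the opening at its end, in the units of the state.
- manip.read_state(): the state, without advancing time (a new reading comes with each control period).
- manip.camera(name): name is "side" or "top" or "wrist"; returns the picture (400x640x3 uint8, red, green, blue); there is no depth.
- manip.camera_model(name): a dict with "K" (3x3 intrinsics, pixels), "k1" (the pictures are not rectified: a ray, as slopes to the right and down, at radius r is drawn at 1 + k1 r^2 times it, then the intrinsics apply), "eye" and "attitude" of the camera in the world; the wrist camera has in their place "mount" (4x4, takes a point from camera to tool coordinates, whose origin is the TCP and whose axes are the flange's). Camera axes: x right, y down, z forward; pixel columns grow to the right and rows downward; lengths in mm; the calibration is good to about 2 mm. A picture is of the moment at which its call begins: read the wrist's pose just before it. camera_model takes no time and is no camera call.
- manip.sign_off(): hands the job in, once; it reports no verdict.
The state is a dict: "clock": time; "joints": joint angles; "qd": joint speeds; "effort": joint torques, N m; "eef_pos": TCP position; "eef_rot": TCP orientation; "wrist_force": force on the tool from outside, world axes, zero at the start; "moment": the same for the moment, N m; "finger_gap": finger opening in mm.
Only numpy, scipy, OpenCV 4.12 (cv2) and the standard library are available. Lean on these libraries where they do the work, as an engineer would, in place of code of your own. Each camera call takes 0.05 s, during which the arm holds its last target.

## Working session

There is one attempt and no reset: what is moved stays moved. The work goes in short steps, Python scripts to look and compute and a tool call to move; the robot and the scene stay as the last step left them, time stands still between calls to the robot, and variables do not carry over. Pictures are saved under pics/ and viewed, and the job is handed in when it is done.

Besides the shell and the picture viewer there is one more tool, called after "Request:" as a command line: name --argument value ..., lists and objects as JSON in quotes. send_rows: Moves the arm, as the interface text tells. Its arguments: {"type":"object","properties":{"commands":{"type":"array","items":{"type":"array"}},"hand":{"type":"number"},"force":{"type":"number"}},"required":["commands"]}

```bash
mkdir -p pics; ls; python3 - <<'E'
from cell import manip
import cv2
s=manip.read_state()
print(s)
for n in ["side","top","wrist"]:
    print(n,manip.camera_model(n))
    cv2.imwrite(f"pics/{n}0.png",manip.camera(n)[:,:,::-1])
E
```

```text
pics
{'clock': 0.0, 'joints': array([-1.28063343e+00,  3.00474153e-01,  1.52158651e+00, -2.10389144e-05,
        1.32069651e+00, -6.65824107e-02]), 'qd': array([ 5.70549846e-04,  1.04589434e-03, -1.22663761e-04,  2.03324971e-04,
       -5.27950609e-07, -7.94051496e-04]), 'effort': array([ 2.42363712e-03, -5.31799364e+01, -3.52728331e+01,  7.09270779e-02,
        2.44835968e-02, -8.25109078e-05]), 'eef_pos': array([ 191.99964296, -515.11628184,  204.88235941]), 'eef_rot': array([-3.14042936e+00, -5.71461797e-05,  3.56750495e-01]), 'wrist_force': array([-0.5911052 , -0.18173664, -0.51000797]), 'moment': array([ 0.01683512,  0.04590769, -0.00365878]), 'finger_gap': 93.76208496115346}
side {'K': array([[393.92456817,   0.        , 317.36743308],
       [  0.        , 393.92456817, 194.26031505],
       [  0.        ,   0.        ,   1.        ]]), 'k1': -0.09181390794457443, 'eye': array([226.63071933, 896.51617542, 784.82124348]), 'attitude': array([-2.19631742, -0.02252785, -2.92544471])}
top {'K': array([[477.62561361,   0.        , 311.0489856 ],
       [  0.        , 477.62561361, 204.13772732],
       [  0.        ,   0.        ,   1.        ]]), 'k1': -0.10860946632758894, 'eye': array([ 180.48426383,   46.84043171, 1478.91260807]), 'attitude': array([-2.97609505,  0.01379558, -1.56246383])}
wrist {'K': array([[297.31861686,   0.        , 318.05361252],
       [  0.        , 297.31861686, 200.45336123],
       [  0.        ,   0.        ,   1.        ]]), 'k1': 0.016827358347179664, 'mount': array([[ 7.32376387e-05, -9.71559175e-01, -2.36796882e-01,
         6.82120406e+01],
       [ 9.99999925e-01,  1.61100838e-04, -3.51699581e-04,
        -3.10359932e-01],
       [ 3.79845131e-04, -2.36796839e-01,  9.71559114e-01,
        -1.79592573e+02],
       [ 0.00000000e+00,  0.00000000e+00,  0.00000000e+00,
         1.00000000e+00]])}
```

View pics/side0.png

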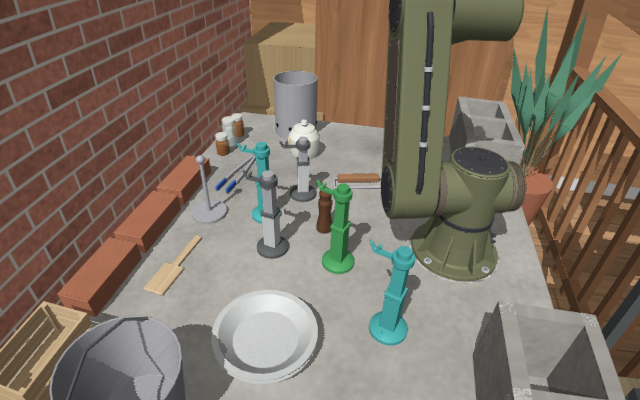

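View pics/top0.png

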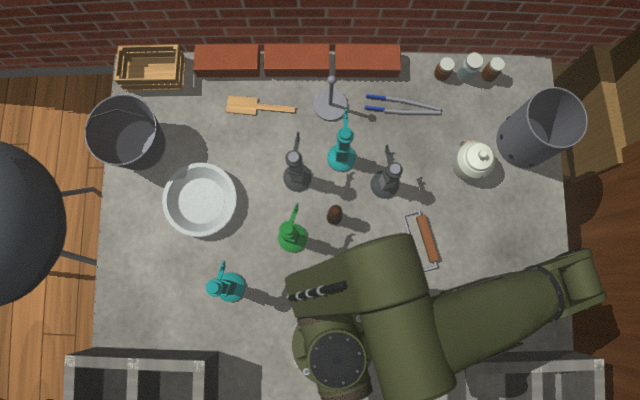

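View pics/wrist0.png

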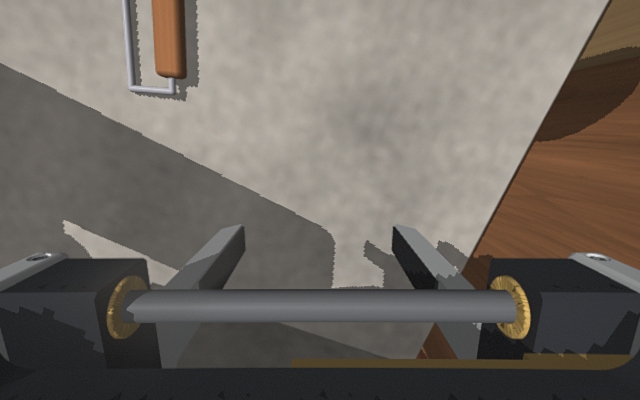

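Candidates for the taller post:
- Grey posts, side (269,178) / top (293,157), and side (303,143) / top (395,170). 
- Turquoise posts, side (262,150) and (402,255), and a green one at side (342,190). These are excluded by colour.
- A grey stand, side (200,160). It has no disc head or foot like the posts.

Next I'll crop the two grey posts and triangulate them.

```bash
python3 - <<'E'
import cv2,numpy as np
s=cv2.imread("pics/side0.png");t=cv2.imread("pics/top0.png")
a=cv2.resize(s[120:270,190:350],None,fx=4,fy=4,interpolation=cv2.INTER_CUBIC)
b=cv2.resize(t[120:210,270:420],None,fx=5,fy=5,interpolation=cv2.INTER_CUBIC)
cv2.imwrite("pics/sc.png",a);cv2.imwrite("pics/tc.png",b)
E
cat > h.py <<'E'
import numpy as np,cv2
from scipy.spatial.transform import Rotation as R
from cell import manip
def ray(n,uv,pose=None):
    m=manip.camera_model(n);K=m["K"]
    d=np.array([(uv[0]-K[0,2])/K[0,0],(uv[1]-K[1,2])/K[1,1]])
    u=d.copy()
    for _ in range(20): u=d/(1+m["k1"]*(u@u))
    v=np.array([u[0],u[1],1.])
    if n=="wrist":
        T=m["mount"];Rt=R.from_euler("xyz",pose[1]).as_matrix()
        return Rt@T[:3,3]+pose[0],Rt@T[:3,:3]@v
    return m["eye"],R.from_euler("xyz",m["attitude"]).as_matrix()@v
def plane(n,uv,z,pose=None):
    o,d=ray(n,uv,pose);return o+d*(z-o[2])/d[2]
def tri(r1,r2):
    (o,d),(p,e)=r1,r2
    d=d/np.linalg.norm(d);e=e/np.linalg.norm(e)
    a=np.linalg.lstsq(np.c_[d,-e],p-o,rcond=None)[0]
    A=o+a[0]*d;B=p+a[1]*e
    return (A+B)/2,np.linalg.norm(A-B)
def proj(n,X,pose=None):
    m=manip.camera_model(n)
    if n=="wrist":
        T=m["mount"];Rt=R.from_euler("xyz",pose[1]).as_matrix()
        o=Rt@T[:3,3]+pose[0];A=Rt@T[:3,:3]
    else: o=m["eye"];A=R.from_euler("xyz",m["attitude"]).as_matrix()
    c=A.T@(np.asarray(X,float)-o);u=c[:2]/c[2];u=u*(1+m["k1"]*(u@u))
    return m["K"][:2,:2]@u+m["K"][:2,2]
E
```

```text
(no output)
```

View pics/sc.png

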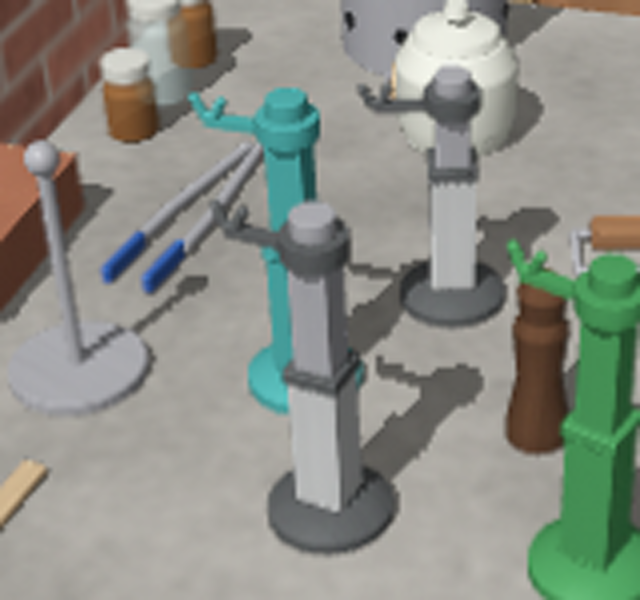

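View pics/tc.png

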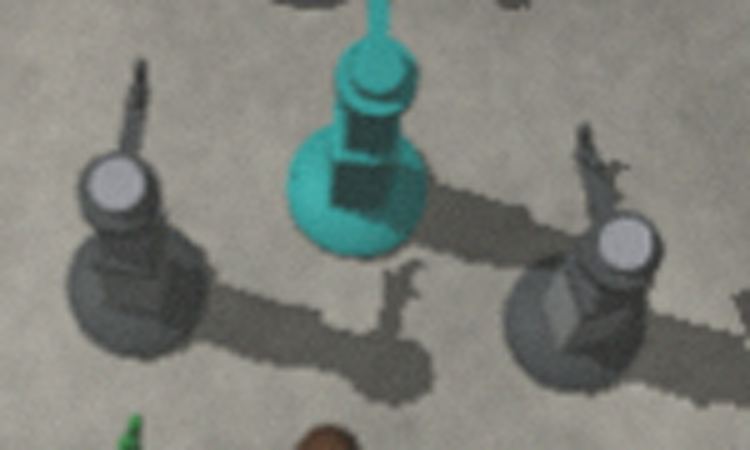

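```bash
python3 - <<'E'
from h import *
for nm,s,t in [("A",(190+313/4-.4,120+213/4-.4),(270+117/5-.4,120+184/5-.4)),("B",(190+452/4-.4,120+76/4-.4),(270+628/5-.4,120+243/5-.4))]:
    print(nm,tri(ray("side",s),ray("top",t)),[plane("top",t,z).round(1) for z in (254,214)],[plane("side",s,z).round(1) for z in (254,214)])
# feet
print(plane("top",(270+138/5,120+288/5),8),plane("top",(270+575/5,120+322/5),8))
# cradle tip A
print(tri(ray("side",(190+215/4,120+212/4)),ray("top",(270+141/5,120+65/5))))
# turquoise top, green top
print(tri(ray("side",(190+285/4,120+97/4)),ray("top",(270+378/5,120+66/5))))
print(tri(ray("side",(342,186)),ray("top",(290,228))))
E
```

```text
A (array([512.90453012, 114.35289918, 251.98118609]), np.float64(1.018601945021513)) [array([512.9, 114.3, 254. ]), array([523.7, 116.5, 214. ])] [array([511.3, 117.4, 254. ]), array([532.7,  58.7, 214. ])]
B (array([ 493.32429931, -163.27257202,  208.53232938]), np.float64(0.5222533140261945)) [array([ 482.4, -155.7,  254. ]), array([ 492.2, -162.3,  214. ])] [array([472. , -79.6, 254. ]), array([ 490.5, -153.1,  214. ])]
[510.62225448 112.31498477   8.        ] [ 490.37174386 -162.9871705     8.        ]
(array([583.54114349, 102.16559089, 232.89696004]), np.float64(1.8146335133781373))
(array([578.59330862, -25.60189792, 249.7585977 ]), np.float64(0.8594614294793701))
(array([323.5146778 , 119.67734641, 247.61781991]), np.float64(1.2175761471539677))
```

Post A is the taller grey one, with its top at about (512,114,254). Post B's top is about 214 mm up. I'll shut the gripper, rise, and travel above everything.

Request:
send_rows --commands '[[[0,0,-0.04],0],[[0,0,-0.08],0],[[0,0,-0.12],0],[[0.03,-0.027,-0.125],0],[[0.06,-0.054,-0.125],0],[[0.09,-0.081,-0.125],0],[[0.12,-0.109,-0.125],0],[[0.15,-0.136,-0.125],0]]' --hand 1 --force 30

```text
clock: 0.82
eef_pos: [285.4, -333.7, 330.3]
eef_rot: [-3.141, 0.0, 0.356]
wrist_force: [1.3, -0.2, -0.1]
finger_gap: 44.4
```

Request:
send_rows --commands '[[[0.03,-0.027,0],0],[[0.06,-0.054,0],0],[[0.09,-0.081,0],0],[[0.12,-0.109,0],0],[[0.15,-0.136,0],0],[[0.18,-0.163,0],0],[[0.21,-0.19,0],0],[[0.24,-0.218,0],0]]'

```text
clock: 1.48
eef_pos: [434.3, -45.4, 330.5]
eef_rot: [3.141, -0.0, 0.357]
wrist_force: [0.3, -0.7, -0.0]
finger_gap: 0.1
```

Request:
send_rows --commands '[[[0.03,-0.028,0],0],[[0.06,-0.056,0],0],[[0.09,-0.084,0],0],[[0.115,-0.11,0],0],[[0.13,-0.124,0],0],[[0.13,-0.124,0],0],[[0.13,-0.124,0],0],[[0.13,-0.124,0],0]]'

```text
clock: 2.15
eef_pos: [512.2, 113.6, 330.3]
eef_rot: [3.142, 0.0, 0.357]
wrist_force: [0.4, 0.1, 0.7]
finger_gap: 0.7
```

```bash
python3 - <<'E'
from h import *
s=manip.read_state();p=(s["eef_pos"],s["eef_rot"]);print(s["clock"],p,s["wrist_force"],manip.grasp_offset)
for n in ["wrist","side","top"]:
    cv2.imwrite(f"pics/{n}1.png",manip.camera(n)[:,:,::-1])
print(proj("wrist",[512.5,114.5,254],p),proj("side",[512.5,114.5,254]),proj("wrist",s["eef_pos"],p))
E
```

```text
2.15 (array([512.15649052, 113.63502848, 330.3080191 ]), array([3.14153338e+00, 4.18874990e-04, 3.56632626e-01])) [0.4361644  0.0731761  0.65752617] 18.8
[317.72429516 206.11386153] [267.74722446 172.16537079] [318.63542961 237.49528862]
```

View pics/wrist1.png

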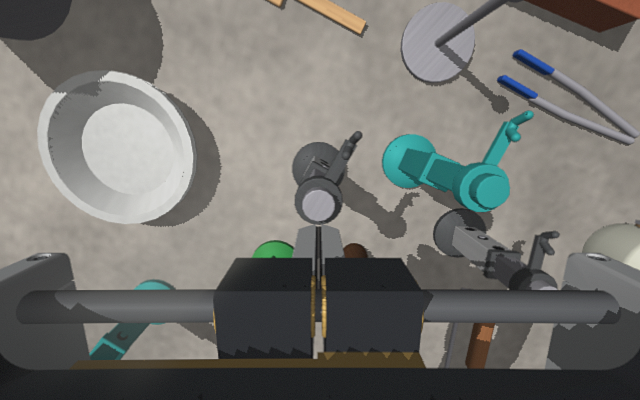

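View pics/side1.png

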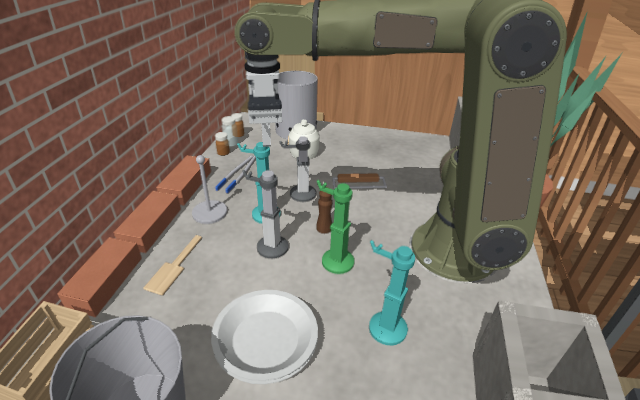

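The wrist picture shows the grey cap centred at about (318,205), against a predicted (317.7,206.1), so the alignment is confirmed. The side view shows the fingers above post A at (268,175). Next I'll descend to just above the cap.

Request:
send_rows --commands '[[[0,0,0.02],0],[[0,0,0.04],0],[[0,0,0.055],0],[[0,0,0.063],0],[[0,0,0.068],0],[[0,0,0.07],0],[[0,0,0.07],0],[[0,0,0.07],0]]'

```text
clock: 2.97
eef_pos: [512.6, 114.1, 261.3]
eef_rot: [3.141, -0.001, 0.357]
wrist_force: [0.6, 0.9, -1.2]
finger_gap: 0.4
```

```bash
python3 - <<'E'
from h import *
for n in ["wrist","side"]:
    im=manip.camera(n)[:,:,::-1]
    c=im[150:270,240:400] if n=="wrist" else im[120:240,200:360]
    cv2.imwrite(f"pics/{n}2.png",cv2.resize(c,None,fx=4,fy=4))
E
```

```text
(no output)
```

View pics/side2.png

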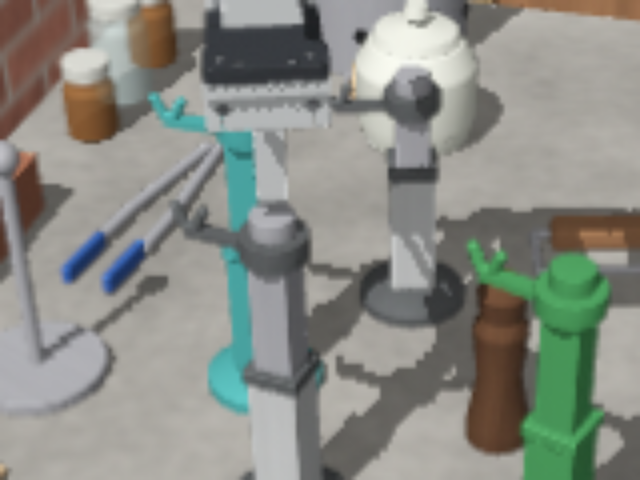

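View pics/wrist2.png

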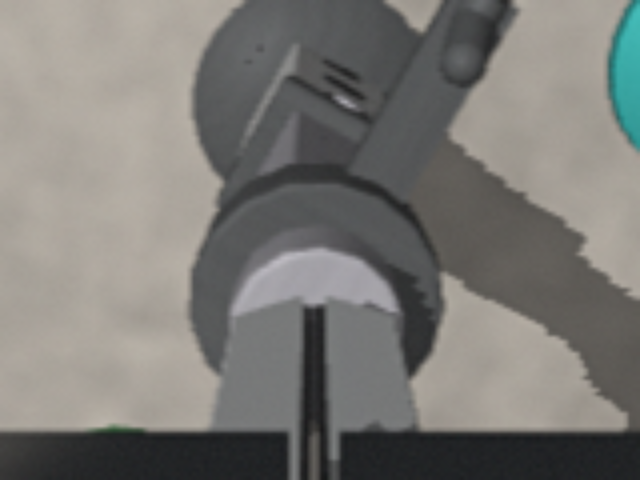

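Both crops show the fingertip centred over the cap, a few mm above it. Now I'll press about 10 mm below the nominal top and lift off in the same call.

Request:
send_rows --commands '[[[0,0,0.005],0],[[0,0,0.008],0],[[0,0,0.011],0],[[0,0,0.014],0],[[0,0,0.016],0],[[0,0,0.016],0],[[0,0,0.005],0],[[0,0,-0.02],0]]'

```text
clock: 3.73
eef_pos: [511.5, 114.0, 278.8]
eef_rot: [-3.141, 0.005, 0.357]
wrist_force: [-0.5, 0.7, 0.5]
finger_gap: 0.4
```

```bash
python3 - <<'E'
from h import *
s=manip.read_state();print(s["clock"],s["eef_pos"],s["wrist_force"])
for n in ["wrist","side"]:
    im=manip.camera(n)[:,:,::-1]
    c=im[150:270,240:400] if n=="wrist" else im[120:240,200:360]
    cv2.imwrite(f"pics/{n}3.png",cv2.resize(c,None,fx=4,fy=4))
E
```

```text
3.7333 [511.47194182 114.00555325 278.80423685] [-0.4854507   0.72520776  0.45633246]
```

View pics/side3.png

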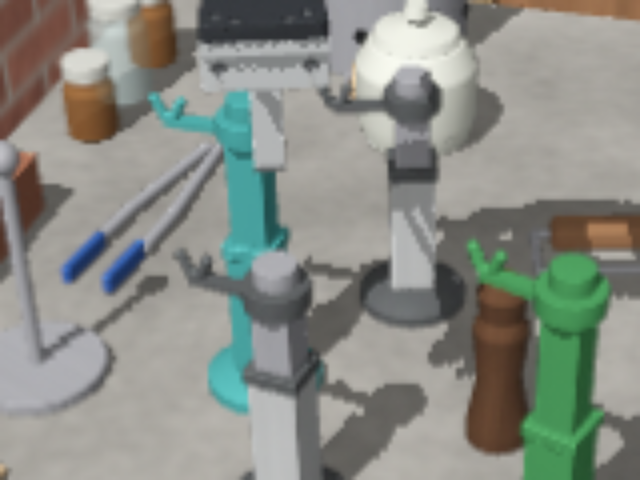

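The tube has dropped: the cap is now at about side (268.5,185). I'll lift clear and check the height and that it has settled.

Request:
send_rows --commands '[[[0,0,-0.03],0],[[0,0,-0.06],0],[[0,0,-0.08],0],[[0,0,-0.08],0],[[0,0,-0.08],0],[[0,0,-0.08],0],[[0,0,-0.08],0],[[0,0,-0.08],0]]'

```text
clock: 4.5
eef_pos: [512.2, 114.1, 359.5]
eef_rot: [-3.141, 0.002, 0.357]
wrist_force: [-1.1, -0.7, 0.1]
finger_gap: 1.0
```

```bash
python3 - <<'E'
from h import *
s=manip.read_state();print(s["clock"],s["eef_pos"],s["wrist_force"])
for n in ["wrist","side"]:
    im=manip.camera(n)[:,:,::-1]
    c=im[130:250,240:400] if n=="wrist" else im[120:240,200:360]
    cv2.imwrite(f"pics/{n}4.png",cv2.resize(c,None,fx=4,fy=4,interpolation=cv2.INTER_CUBIC))
for z in (254,219,214,209,174): print(z,(proj("side",[512.5,114.5,z])-[200,120]+.4)*4)
print((proj("side",[491.5,-161,214])-[200,120]+.4)*4)
E
```

```text
4.5 [512.21606438 114.1278317  359.49325282] [-1.09589343 -0.72397121  0.11397407]
254 [272.58889785 210.26148318]
219 [275.36693368 256.74184322]
214 [275.75714153 263.22908703]
209 [276.14570099 269.67892992]
174 [278.81991856 313.80248684]
[413.25114811  71.24178294]
```

View pics/side4.png

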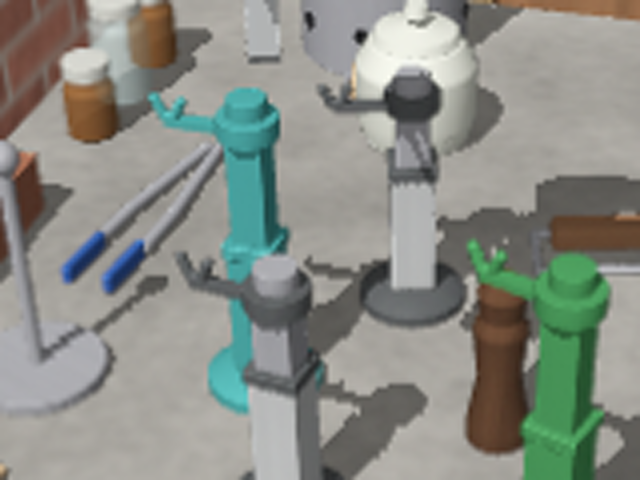

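View pics/wrist4.png

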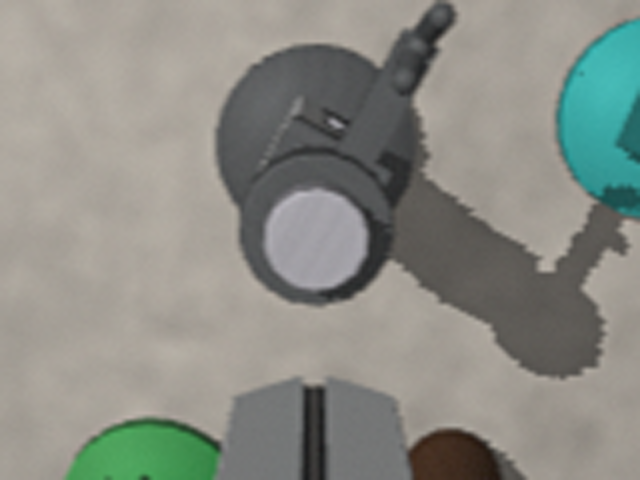

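The cap sits at about (275,264) in the side crop, against a predicted (275.8,263.2) for z = 214. It stands as far proud as before, and post B is unchanged, so I'm handing in.

```bash
python3 -c "
from cell import manip
print(manip.sign_off())"
```

```text
the job is handed in; nothing more can be done
None
```

The taller grey post's tube has dropped one hole and is level with the other post; I handed the job in at about 4.6 s. I pressed its button about 10 mm below the starting top height with the closed fingertips, lifted straight off, and raised the arm clear.

- **Height:** after the press the cap sat at about (275,264) in the enlarged side crop. The prediction for the middle-hole height of 214 mm was (275.8,263.2).
- **Button:** it stands as far proud of its head as before the press, judged by eye in the side and wrist pictures.
- **Other post:** it looked unchanged in the pictures; I did not re-measure it.
- **Contact:** wrist force was about 1 N with the arm clear. I had no reading during the press itself, because the force is only reported at the end of each move.

No check failed. The cap's upper edge moved about 51 crop pixels, against 53 predicted, which is within how well I can read the picture.

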